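Clear, align and hold down the pack's access panel

TASK

First clear the access panel of the battery pack housing: put the marker into the bin that already has a pen in it, and the loose connector plug into the bin that already has a plug in it. Then turn the red quarter-turn fastener on the panel until its wing lines up with the two white lines, and press the panel down flush with the housing frame against its springs. Finish while still holding it pressed down, because the seal is about to be checked; leave the tape, the tin and the bottle where they are.

Things in the scene. Friction and masses are not known exactly. Their poses are not given: they have to be found in the camera images.
- housing: Aluminium pack housing fixed to the bench, 170 (its x) x 240 (its y) x 50 mm high (low lugs add 15 mm on both y sides), origin at the centre of its underside. The frame's flat top rim, 7 mm wide, is 50 mm above the bench. The grey access panel fills the inside of the rim.
- panel (a joint): Vertical slide of the panel, m: 0 = up, its top 10 mm proud of the rim (60 mm above the bench); 0.010 = fully down, its top flush with the rim. Springs push it up: about 4 N to start it moving, about 10 N to keep it fully down; it comes up again when let go. It can be pressed on the fastener or anywhere on the panel. With the fastener's wing more than about 0.25 rad off the white lines its cross bar hits the receptacle and the panel stops after 2 to 3 mm.
- panel_top (a point): Centre of the top face of the grey access panel (154 x 224 x 4 mm), on the fastener's axis. Axes as the housing's. Two white lines 4 mm wide are painted along its x axis, 33 to 59 mm either side of the centre.
- fastener (a joint): Angle of the quarter-turn fastener, rad: 0 = wing along the white lines (the panel's x axis), grows anticlockwise seen from above. Starts between 0.75 and 1.35, stiff enough to stay where it is left, can be turned from -0.5 to 1.6 (no stop or click at 0).
- fastener_grip (a point): Point in the red wing of the fastener, on its vertical axis, 16 mm above the panel's top face. The wing is a bar 40 mm long along this point's x axis, 10 mm thick along its y, from 4.5 to 26.5 mm above the panel, white stripe on top; below it is a steel disc, 40 mm diameter, 4.5 mm high. Moves down with the panel.
- marker: White felt marker with a blue cap, 18 mm thick, 128 mm long along its own y axis, lying on the panel at one side of the fastener; origin at the middle of its underside. 16 g.
- plug: Round connector plug standing upright on the panel at the other side of the fastener, 18 mm diameter, 52 mm tall (grip it 5 to 38 mm above its foot), axis along its z; origin on its axis at the foot, 2.5 mm below the surface it stands on. 28 g.
- pen_bin: Blue open bin with a black pen in it (fixed, along the bin's x, near its -y wall, from y = -51 to -39 mm). 170 (its x) x 110 (its y) x 35 mm high, walls and floor 3 mm; origin at the centre of its underside. Fixed to the bench.
- plug_bin: Yellow open bin with a connector plug lying in it (fixed, along the bin's x, near its -y wall, from y = -51 to -33 mm). Same size, origin and axes as the blue one. Fixed to the bench. The two bins stand left and right of the housing and change places. On the way to the right-hand one keep the arm clear of the tall stack of black trays that stands on the bench behind it (273 mm high, its front 630 mm ahead of the robot's base, from 65 to 295 mm to the right).
- cot_tin: Bystander: round white tin, 68 mm diameter, 34 mm high; origin at the centre of its underside.
- tape: Bystander: amber tape roll lying flat, 74 mm, 12 mm high; origin at the centre of its underside.
- bottle: Bystander: white pump bottle with a red collar, 62 mm diameter, 133 mm high, behind the housing; origin at the centre of its underside.

How it is judged:
On the way, in this order (a step that is already met when the one before it is completed fails the run):
1. the marker lies in the bin with the pen and the plug in the bin with the plug, both let go, the fastener not yet aligned (x of marker in the frame of pen_bin between -0.085 and 0.085 m and y of marker in the frame of pen_bin between -0.055 and 0.055 m and z of marker in the frame of pen_bin between -0.01 and 0.03 m and x of plug in the frame of plug_bin between -0.085 and 0.085 m and y of plug in the frame of plug_bin between -0.055 and 0.055 m and z of plug in the frame of plug_bin between -0.01 and 0.03 m and contact force between each of marker, plug and the fingers below 0.1 N and value of joint fastener above 0.3 rad), for 0.2 s.
2. the fastener's wing is lined up with the white lines (value of joint fastener between -0.22 and 0.22 rad), for 0.2 s.
3. the panel is pressed down flush (value of joint panel above 0.008 m), for 0.2 s.
At the end, for the whole second after the job is handed in: Marker at rest inside the pen bin and plug at rest inside the plug bin; the fastener's wing within 0.22 rad of the white lines; the robot itself holds the panel down (more than 3 N) within 2 mm of flush (slide above 0.008 m) through the last second (all of step 2 and x of marker in the frame of pen_bin between -0.085 and 0.085 m and y of marker in the frame of pen_bin between -0.055 and 0.055 m and z of marker in the frame of pen_bin between -0.01 and 0.03 m and x of plug in the frame of plug_bin between -0.085 and 0.085 m and y of plug in the frame of plug_bin between -0.055 and 0.055 m and z of plug in the frame of plug_bin between -0.01 and 0.03 m and value of joint panel above 0.008 m and (contact force between panel and the fingers above 3 N or contact force between panel and the arm above 3 N) and contact force between each of marker, plug and the fingers below 0.1 N and linear speed of each of marker, plug below 0.03 m/s); the arm keeps its last pose, push and grip.
It fails at once if a bystander (tape, tin or bottle) was moved more than 30 mm (distance of any of cot_tin, tape, bottle from where it was at the start of the episode above 0.03 m).
It also fails if it takes over 72 s, if anything falls off the work surface, if the arm or the gripper's body presses on something with over 40 N, if the wrist force passes 120 N, or if a joint passes its speed limit or range.

ROBOT

A 6-joint arm with a two-finger parallel gripper is mounted at the origin on a cart in front of the work surface, level with it; the furniture and walls round the work are solid. World frame = base frame: x ahead of the robot, y to its left, z up, the work surface at z = 0. Lengths are in m, angles in rad, forces in N, time in s.
With the tool pointing down it reaches from about 0.4 to 0.825 m from the base axis. Payload 7 kg.
Tool frame: the origin (TCP) lies between the finger pads; the fingertips stand 8 mm ahead of it and the grasp point (between the pads) lies 11 mm behind it (arm.finger_overhang is the distance from the TCP to the fingertips, in m); z points along the fingers, y is the line along which they close (so a half turn about z gives the same grasp; the last joint's range is limited). The gripper opens to 88 mm and grips with 3 to 60 N. Pads are 19 mm wide; open, the fingers measure 130 mm over their backs; the gripper's body (78 mm by 193 mm) begins 47 mm behind the grasp point.
Start: joints at [-0.949, 0.359, 0.012, 0, -1.224, -0.288], TCP at [0.221, -0.638, 0.209] pointing down, gripper open.
Joint ranges: [-3.07, 3.07], [-1.43, 2.12], [-1.02, 1.25], [-3.03, 1.67], [-3.05, -0], [-3.03, 3.03]. Speed limits (rad/s): [2.39, 2.39, 3.01, 3.14, 3.14, 3.14].

INTERFACE

Orientations are given as [roll, pitch, yaw] about the fixed x, y, z axes, in that order (R = Rz(yaw) Ry(pitch) Rx(roll)).
In Python, from station import arm gives the robot as it stands.
- The arm moves only by the tool move_arm, never from a script. Its argument "rows" is text: rows parted by semicolons, each of 7 numbers parted by spaces: the turn, a rotation vector about the tool's x, y, z in degrees, then the shift along the tool's x, y, z in m, then the finger opening in m, from 0 to 0.0876. A call has 1 to 8 rows; each row shifts and turns the commanded pose from where the row before left it, along the tool's axes as they then stand; what a row does not reach is not made up. A row lasts 1/8 s, in which the tool goes at most 62.5 mm and 10.7 degrees, less where a joint would pass 70% of its speed; a pose out of reach is approached as far as the arm can. A call is refused whole if a number of a shift passes 0.0625 or a number of a turn 10.7, either way. A call with a gripper value outside its range is refused whole. The fingers move at their own pace and stop on an object; "squeeze" is the grip in N (left out, the last holds). Time passes only in rows, so rows that do not move let the fingers close. It gives the time, the measured TCP pose, the force, the opening and the grip force at its end, in the units of the state.
- arm.get_state(): the state, without advancing time (a new reading comes with each control period).
- arm.grab_frame(name): name is "side" or "top"; returns (picture, depth): 384x512x3 uint8, blue, green, red; 384x512 float32, m along the optical axis (not along the pixel's ray), 0 where there is no reading.
- arm.camera_model(name): a dict with "mtx" (3x3 intrinsics, pixels), "k1" (the pictures are not rectified: a ray, as slopes to the right and down, at radius r is drawn at 1 + k1 r^2 times it, then the intrinsics apply), "camera_from_world" (4x4, takes a point from world to camera coordinates). Camera axes: x right, y down, z forward; pixel columns grow to the right and rows downward; lengths in m; the calibration is good to about 2 mm. A picture is of the moment at which its call begins. camera_model takes no time and is no camera call.
- arm.job_done(): hands the job in; it is judged then, once.
The state is a dict: "t": time; "q": joint angles; "qd": joint speeds; "joint_efforts": joint torques, N m; "eef_pos": TCP position; "ee_rot": TCP orientation; "force": force on the tool from outside, world axes, zero at the start; "moment": the same for the moment, N m; "width": finger opening in m; "gripper_force": force on a finger pad.
Only numpy, scipy, OpenCV 4.12 (cv2) and the standard library are available. Lean on these libraries where they do the work, as an engineer would, in place of code of your own. Each camera call takes 0.05 s, during which the arm holds its last target. There are 200 camera calls.

## Working session

There is one attempt and no reset: what is moved stays moved. The work goes in short steps, Python scripts to look and compute and a tool call to move; the robot and the scene stay as the last step left them, time stands still between calls to the robot, and variables do not carry over. Pictures are saved under pics/ and viewed, at most 10 in all, crops included, and the job is handed in when it is done.

Besides the shell and the picture viewer there is one more tool, called after "Call:" by a JSON object that holds its "method" and its "body", one argument or row to a line. move_arm: Moves the arm, as the interface text tells. Its arguments: {"type":"object","properties":{"rows":{"type":"string"},"squeeze":{"type":"number"}},"required":["rows"]}

```bash
mkdir -p pics; ls; cat > h.py <<'E'
import numpy as np, cv2
from station import arm
def cloud(name):
    im,d=arm.grab_frame(name); m=arm.camera_model(name); K=np.array(m["mtx"]); k1=m["k1"]
    v,u=np.mgrid[0:d.shape[0],0:d.shape[1]]
    p=np.stack([u,v],-1).reshape(-1,1,2).astype(float)
    r=cv2.undistortPoints(p,K,np.array([k1,0,0,0.]),R=np.eye(3),P=np.eye(3)).reshape(*d.shape,2)
    c=np.dstack([r[...,0]*d,r[...,1]*d,d]); T=np.linalg.inv(np.array(m["camera_from_world"]))
    w=c@T[:3,:3].T+T[:3,3]; w[d<=0]=np.nan
    return im,d,w
E
python3 - <<'E'
from h import *
for n in("side","top"):
    im,d,w=cloud(n); cv2.imwrite(f"pics/{n}0.png",im); np.savez(f"{n}0.npz",im=im,w=w)
    print(n,np.array(arm.camera_model(n)["camera_from_world"]).round(3).tolist(),arm.camera_model(n)["k1"])
s=arm.get_state(); print(s)
E
```

```text
pics
side [[-0.888, -0.46, -0.01, 0.462], [-0.192, 0.389, -0.901, 0.178], [0.418, -0.798, -0.434, 0.782], [0.0, 0.0, 0.0, 1.0]] -0.07052290263920283
top [[0.044, -0.999, 0.004, -0.048], [-0.977, -0.044, -0.208, 0.565], [0.208, 0.005, -0.978, 1.326], [0.0, 0.0, 0.0, 1.0]] -0.0072495419626535
{'t': 0.1, 'q': array([-9.48861499e-01,  3.59301950e-01,  1.11748127e-02, -3.09122724e-04,
       -1.22413109e+00, -2.88118567e-01]), 'qd': array([ 6.90533805e-04, -7.29915469e-04,  2.38477531e-03,  1.61941317e-03,
       -4.48285641e-04,  6.57338252e-05]), 'joint_efforts': array([ 4.32080069e-04, -5.84161878e+01,  2.93750685e+01,  7.01543033e+00,
        1.01429559e-02, -8.60570026e-05]), 'eef_pos': array([ 0.22099615, -0.63730619,  0.20813551]), 'ee_rot': array([ 3.14010843e+00, -1.36799267e-04, -2.80788153e+00]), 'force': array([-1.29112401, -0.41898886,  0.35503888]), 'moment': array([ 0.02369796,  0.0109224 , -0.03035119]), 'gripper_force': 0.0, 'width': 0.08790551893332045}
```

View pics/top0.png

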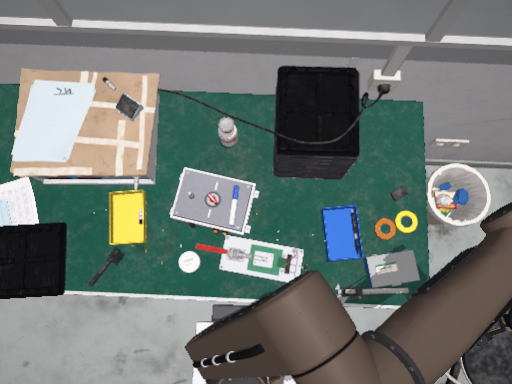

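View pics/side0.png

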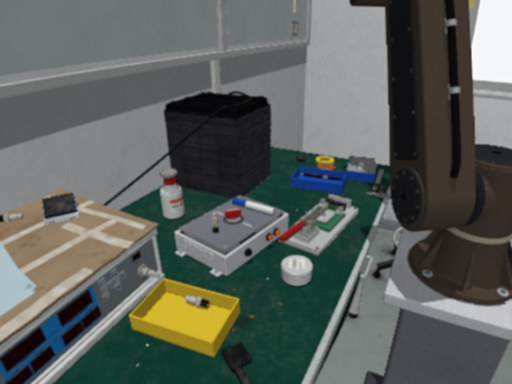

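The top view shows the housing at (213,200), the red wing at (212,199), the marker at (235,205) and the plug at (192,196). The blue pen bin is at (342,233) on the right, and the yellow plug bin is at (127,217) on the left. The side view agrees: plug at (215,225), marker at (253,206).

```bash
python3 - <<'E'
from h import *
def rep(n,name,mask,w):
    p=w[mask]; p=p[~np.isnan(p[:,0])]
    if len(p)<5: print(n,name,len(p)); return None
    r=cv2.minAreaRect((p[:,:2]*1000).astype(np.float32))
    print(n,name,len(p),"med",np.median(p,0).round(4),"rect",np.round(r[0],1),np.round(r[1],1),round(r[2],1),"z5-95",np.percentile(p[:,2],[2,50,98]).round(4))
    return p
for n in("top","side"):
    f=np.load(n+"0.npz"); im,w=f["im"],f["w"]; hsv=cv2.cvtColor(im,cv2.COLOR_BGR2HSV); H,S,V=hsv[...,0].astype(int),hsv[...,1],hsv[...,2]
    x,y,z=w[...,0],w[...,1],w[...,2]
    blue=(H>100)&(H<130)&(S>130)&(V>60)
    rep(n,"bluebin rim",blue&(y<-.25)&(y>-.6)&(z>.028)&(z<.045),w)
    yel=(H>20)&(H<35)&(S>130)
    rep(n,"yellowbin rim",yel&(y>.1)&(y<.5)&(z>.028)&(z<.045),w)
    roi=(x>.45)&(x<.75)&(y>-.2)&(y<.2)
    rep(n,"cap",blue&roi&(z>.05),w)
    rep(n,"marker/above panel",roi&(z>.066)&(z<.09)&(y<0)&(S<70)&(V>150),w)
    rep(n,"panel",roi&(z>.056)&(z<.063),w)
    rep(n,"housing>42",roi&(z>.042)&(z<.065),w)
    red=((H<8)|(H>172))&(S>140)&roi&(z>.065)&(z<.1)
    rep(n,"red",red,w)
    rep(n,"tall>90",roi&(z>.092)&(z<.125),w)
    # white lines
    rep(n,"white lines",roi&(z>.055)&(z<.064)&(S<60)&(V>190),w)
f=np.load("top0.npz"); a=cv2.resize(f["im"][160:245,160:270],None,fx=7,fy=7,interpolation=cv2.INTER_CUBIC)
cv2.imwrite("pics/c1.png",a)
E
```

```text
top bluebin rim 149 med [ 0.4383 -0.3368  0.0344] rect [ 417.1 -312.9] [246.6 172.3] 37.0 z5-95 [0.0283 0.0344 0.0421]
top yellowbin rim 222 med [0.4581 0.3975 0.0346] rect [466.5 401.7] [170.8 111. ] 7.3 z5-95 [0.0284 0.0346 0.0399]
top cap 52 med [0.5517 0.0548 0.0765] rect [552.2  55.4] [12.3 38.1] 89.8 z5-95 [0.0707 0.0765 0.0824]
top marker/above panel 0
top panel 1717 med [0.5316 0.113  0.0602] rect [607.8  48.4] [269.9 406.4] 38.7 z5-95 [0.0563 0.0602 0.0629]
top housing>42 2574 med [0.5372 0.1088 0.0601] rect [557.6  31.9] [360.2 321.4] 65.3 z5-95 [0.0457 0.0601 0.0646]
top red 10 med [0.5259 0.1283 0.0732] rect [522.6 125.9] [19.7 14. ] 13.1 z5-95 [0.0695 0.0732 0.0875]
top tall>90 168 med [ 0.6272 -0.111   0.1052] rect [582.7  -0. ] [332.5 246.3] 67.0 z5-95 [0.0923 0.1052 0.1241]
top white lines 144 med [0.5769 0.1187 0.0603] rect [529.1 108.2] [205.4 159.3] 82.2 z5-95 [0.0552 0.0603 0.0636]
side bluebin rim 165 med [ 0.3951 -0.3459  0.0319] rect [ 399.1 -304.3] [264.6 119.9] 11.8 z5-95 [0.0282 0.0319 0.0358]
side yellowbin rim 960 med [0.4593 0.4246 0.0333] rect [467.1 405.4] [171.7 112.5] 6.6 z5-95 [0.0282 0.0333 0.0366]
side cap 72 med [0.5537 0.0616 0.0737] rect [554.9  60.3] [10.5 37.9] 82.8 z5-95 [0.0652 0.0737 0.0786]
side marker/above panel 0
side panel 1729 med [0.5226 0.1274 0.0598] rect [599.4   1.5] [397.  299.8] 89.7 z5-95 [0.057  0.0598 0.0624]
side housing>42 2202 med [0.5339 0.1189 0.0596] rect [5.999e+02 5.000e-01] [398.9 299.8] 89.9 z5-95 [0.0443 0.0596 0.0641]
side red 103 med [0.5268 0.1327 0.0778] rect [526.4 132.1] [36.1  8.5] 41.9 z5-95 [0.069  0.0778 0.0864]
side tall>90 636 med [ 0.654  -0.0616  0.1079] rect [671.7  22.5] [192.7 408.4] 13.7 z5-95 [0.093  0.1079 0.1245]
side white lines 0
```

View pics/c1.png

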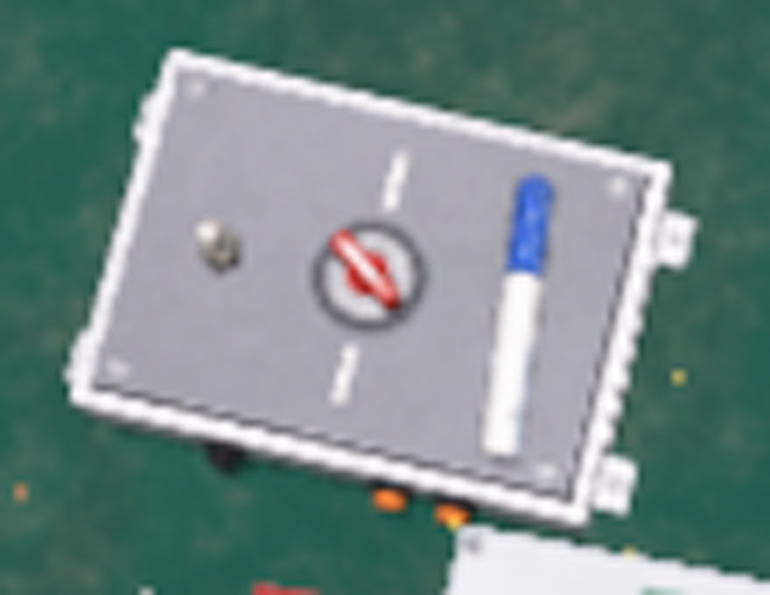

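The crop shows the white lines at (398,180) and (343,375), the wing running from (338,238) to (393,300), the marker from (537,178) to (500,455), and the plug's top at (208,235).

```bash
cat >> h.py <<'E'
def ray(name,px,z):
    m=arm.camera_model(name); K=np.array(m["mtx"])
    r=cv2.undistortPoints(np.array(px,float).reshape(-1,1,2),K,np.array([m["k1"],0,0,0.])).reshape(-1,2)
    T=np.linalg.inv(np.array(m["camera_from_world"])); D=np.c_[r,np.ones(len(r))]@T[:3,:3].T; o=T[:3,3]
    return o+D*((z-o[2])/D[:,2])[:,None]
E
python3 - <<'E'
from h import *
c=lambda l:np.array(l)/7.+160-0.43
def ang(a,b): d=a-b; return np.degrees(np.arctan2(d[1],d[0])).round(1)
L=ray("top",c([(398,180),(343,375)]),.060); print("lines",L.round(4),L.mean(0).round(4),ang(L[0],L[1]))
cor=ray("top",c([(175,55),(665,170),(585,520),(75,400)]),.050); print("corners",cor.round(4).tolist(),cor.mean(0).round(4),ang(cor[0],cor[1]),ang(cor[0],cor[3]))
W=ray("top",c([(338,238),(393,300)]),.0865); print("wing",W.round(4),W.mean(0).round(4),ang(W[0],W[1]))
M=ray("top",c([(537,178),(500,455)]),.070); print("marker",M.round(4),M.mean(0).round(4),ang(M[0],M[1]))
P=ray("top",c([(208,235)]),.1095); print("plug top",P.round(4), "foot",ray("top",c([(226,258)]),.062).round(4))
f=np.load("top0.npz"); im,w=f["im"],f["w"]; hsv=cv2.cvtColor(im,cv2.COLOR_BGR2HSV)
print("plug depth z", np.nanmax(w[185:203,185:199,2]).round(4))
x,y,z=np.moveaxis(w,-1,0)
m=(z>.075)&(z<.12)
for n in("top","side"):
    f=np.load(n+"0.npz"); im,w=f["im"],f["w"]; x,y,z=np.moveaxis(w,-1,0); hsv=cv2.cvtColor(im,cv2.COLOR_BGR2HSV)
    q=w[(abs(x-P[0,0])<.03)&(abs(y-P[0,1])<.03)&(z>.068)&(z<.13)]; print(n,"plug pts",len(q),q.mean(0).round(4),q[:,2].max().round(4))
    q=w[(abs(x-M.mean(0)[0])<.06)&(abs(y-M.mean(0)[1])<.03)&(z>.066)&(z<.09)]; print(n,"marker pts",len(q),q.mean(0).round(4),np.percentile(q[:,2],95).round(4),cv2.minAreaRect((q[:,:2]*1000).astype(np.float32)))
    q=w[(abs(x-L.mean(0)[0])<.03)&(abs(y-L.mean(0)[1])<.03)&(z>.068)&(z<.1)];print(n,"wing",len(q),q.mean(0).round(4),np.percentile(q[:,2],95).round(4))
    b=(hsv[...,0]>100)&(hsv[...,0]<130)&(hsv[...,1]>130)&(x>.3)&(x<.56)&(y<-.23)&(y>-.43)
    q=w[b&(z>.027)&(z<.04)]; print(n,"blue",len(q),cv2.minAreaRect((q[:,:2]*1000).astype(np.float32)))
E
```

```text
lines [[0.575  0.1176 0.06  ]
 [0.4837 0.1365 0.06  ]] [0.5293 0.127  0.06  ] -11.7
corners [[0.632, 0.2263, 0.05], [0.5875, -0.0043, 0.05], [0.4241, 0.0242, 0.05], [0.4682, 0.2586, 0.05]] [0.5279 0.1262 0.05  ] 79.1 -11.2
wing [[0.5414 0.1398 0.0865]
 [0.5143 0.1133 0.0865]] [0.5279 0.1265 0.0865] 44.4
marker [[0.5766 0.0534 0.07  ]
 [0.4493 0.0628 0.07  ]] [0.5129 0.0581 0.07  ] -4.2
plug top [[0.5356 0.194  0.1095]] foot [[0.5347 0.1931 0.062 ]]
plug depth z 0.1142
top plug pts 33 [0.5348 0.1923 0.0944] 0.1142
top marker pts 229 [0.5114 0.0593 0.0759] 0.0817 ((511.9227600097656, 57.378578186035156), (57.01287078857422, 119.66384887695312), 85.51144409179688)
top wing 62 [0.5283 0.1278 0.0814] 0.0892
top blue 201 ((416.982177734375, -298.24420166015625), (234.87522888183594, 120.80765533447266), 9.687968254089355)
side plug pts 106 [0.5349 0.1986 0.0897] 0.1108
side marker pts 235 [0.5103 0.0642 0.0734] 0.0776 ((512.9357299804688, 62.2310905456543), (16.81613540649414, 118.09861755371094), 87.53366088867188)
side wing 132 [0.5274 0.1312 0.0785] 0.0866
side blue 280 ((409.24591064453125, -298.5479736328125), (246.15904235839844, 126.85076141357422), 11.812804222106934)
```

```bash
cat >> h.py <<'E'
from scipy.spatial.transform import Rotation as R
def go(x,y,z,yaw):
    s=arm.get_state(); r0=R.from_euler("xyz",s["ee_rot"]); r1=R.from_euler("xyz",[np.pi,0,np.radians(yaw)])
    rv=np.degrees((r0.inv()*r1).as_rotvec()); d=r1.inv().apply(np.array([x,y,z])-s["eef_pos"])
    print("t",round(s["t"],2),"turn first",rv.round(2),"then shift",d.round(4), "q",s["q"].round(2))
E
python3 - <<'E'
from h import *
B=ray("top",[(323,207.5),(355.5,206),(361.5,258),(328.5,260.5)],.035)
print(B.round(4).tolist(),B.mean(0).round(4)); d=B[0]-B[3]; e=B[1]-B[2]; print(np.degrees(np.arctan2([d[1],e[1]],[d[0],e[0]])))
f=np.load("top0.npz"); a=f["im"][195:270,310:420]; cv2.imwrite("pics/c2.png",cv2.resize(a,None,fx=7,fy=7,interpolation=cv2.INTER_CUBIC))
w=f["w"]; x,y,z=np.moveaxis(w,-1,0)
print("max z near path", np.nanmax(np.where((x>.3)&(x<.45)&(y<-.05)&(y>-.3),z,np.nan)))
go(.512,.058,.18,-184.2)
E
```

```text
[[0.5225, -0.2289, 0.035], [0.5322, -0.3342, 0.035], [0.3661, -0.3529, 0.035], [0.3537, -0.2487, 0.035]] [ 0.4436 -0.2912  0.035 ]
[6.67260103 6.43686214]
max z near path 0.05825399063315673
t 0.1 turn first [ 0.08 -0.03 23.32] then shift [-0.2393  0.7148  0.0281] q [-0.95  0.36  0.01 -0.   -1.22 -0.29]
```

View pics/c2.png

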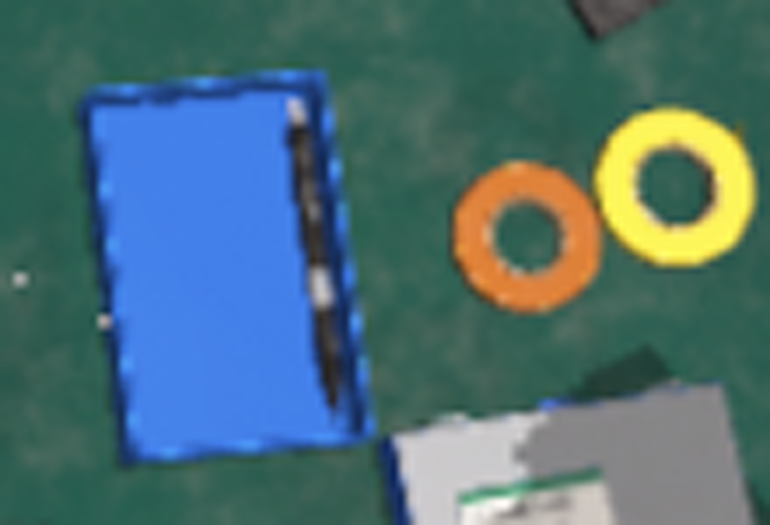

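The crop shows the pen along the blue bin's right wall (-y side), with free floor to the left of it.

Call:
{"method": "move_arm", "body": {
  "rows": "0 0 7.8 0 0 0 0.045; 0 0 7.8 0 0 0 0.045; 0 0 7.7 0 0 0 0.045; 0 0 0 -0.02 0.06 0 0.045; 0 0 0 -0.02 0.06 0 0.045; 0 0 0 -0.02 0.06 0 0.045; 0 0 0 -0.02 0.06 0 0.045; 0 0 0 -0.02 0.06 0 0.045",
  "squeeze": 15
}}

```text
t: 1.1
eef_pos: [0.3415, -0.3473, 0.2088]
ee_rot: [3.141, -0.0, 3.068]
force: [1.3, -0.2, 1.3]
width: 0.0451
gripper_force: 0.0
```

Call:
{"method": "move_arm", "body": {
  "rows": "0 0 0 -0.02 0.06 0 0.045; 0 0 0 -0.02 0.06 0 0.045; 0 0 0 -0.02 0.06 0 0.045; 0 0 0 -0.02 0.06 0 0.045; 0 0 0 -0.02 0.06 0.01 0.045; 0 0 0 -0.02 0.06 0.01 0.045; 0 0 0 -0.02 0.05 0.008 0.045; 0 0 0 0 0 0 0.045"
}}

```text
t: 2.1
eef_pos: [0.5091, 0.0467, 0.1801]
ee_rot: [-3.141, -0.002, 3.072]
force: [0.6, -0.1, -0.8]
width: 0.0451
gripper_force: 0.0
```

```bash
python3 - <<'E'
from h import *
go(.512,.058,.070,-184.2)
im,d,w=cloud("side"); cv2.imwrite("pics/s1.png",im[130:330,150:400].repeat(3,0).repeat(3,1))
im,d,w=cloud("top"); x,y,z=np.moveaxis(w,-1,0)
print(arm.get_state()["width"])
E
```

```text
t 2.1 turn first [-0.05 -0.1   0.22] then shift [-0.0021  0.0115  0.1101] q [ 0.48  0.11 -0.38 -0.   -1.08 -2.12]
0.044479891478717885
```

Call:
{"method": "move_arm", "body": {
  "rows": "0 0 0 -0.002 0.006 0.03 0.045; 0 0 0 0 0 0.03 0.045; 0 0 0 0 0 0.02 0.045; 0 0 0 0 0 0 0.045; 0 0 0 0 0 0 0.045"
}}

```text
t: 2.82
eef_pos: [0.5113, 0.0493, 0.1025]
ee_rot: [3.141, 0.001, 3.068]
force: [0.4, -0.0, 1.0]
width: 0.0451
gripper_force: 0.0
```

```bash
python3 - <<'E'
from h import *
go(.512,.058,.070,-184.2)
im,d,w=cloud("side"); cv2.imwrite("pics/s1.png",im[130:330,150:400].repeat(3,0).repeat(3,1))
E
```

```text
t 2.83 turn first [ 0.02  0.07 -0.01] then shift [-0.      0.0088  0.0325] q [ 0.48  0.19 -0.49  0.   -0.89 -2.12]
```

View pics/s1.png

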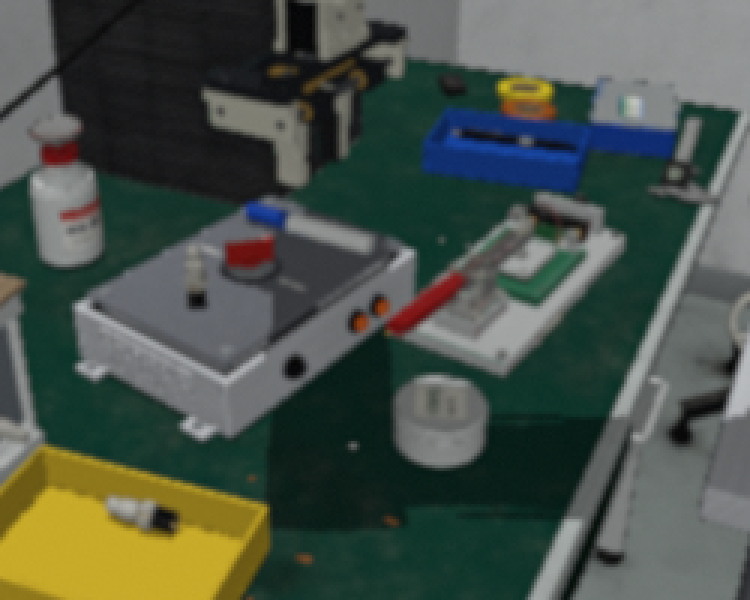

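The gripper shows at about (290,150) in the crop with its tip at (290,180). The marker runs from (265,212) to (375,240). I'm checking the gripper's reported pose against a projection.

```bash
python3 - <<'E'
from h import *
def proj(n,p):
    m=arm.camera_model(n); T=np.array(m["camera_from_world"]); rv=cv2.Rodrigues(T[:3,:3])[0]
    return cv2.projectPoints(np.array(p,float),rv,T[:3,3],np.array(m["mtx"]),np.array([m["k1"],0,0,0.]))[0].reshape(-1,2)
q=proj("side",[(.511,.071,.094),(.511,.027,.094),(.512,.058,.078),(.528,.1265,.0865)])
print(((q-[150,130])*3).round(0))
im,d,w=cloud("top"); x,y,z=np.moveaxis(w,-1,0)
for n in("side",):
    im,d,w=cloud(n); c=w[130:330,150:400]
    for u,v in [(290,150),(290,175),(240,120),(320,225),(250,250)]: print((u,v),c[v//3,u//3].round(3))
E
```

```text
[[301. 207.]
 [325. 187.]
 [308. 217.]
 [251. 239.]]
(290, 150) [0.51  0.092 0.156]
(290, 175) [0.512 0.09  0.133]
(240, 120) [0.526 0.136 0.196]
(320, 225) [0.5   0.062 0.075]
(250, 250) [0.527 0.132 0.08 ]
```

```bash
python3 - <<'E'
from h import *
im,d,w=cloud("side"); a=im[125:220,195:300]; cv2.imwrite("pics/s2.png",cv2.resize(a,None,fx=6,fy=6,interpolation=cv2.INTER_CUBIC))
im,d,w=cloud("top"); b=im[150:245,160:265]; 
cv2.imwrite("pics/s2.png",np.vstack([cv2.resize(q,(440,300),interpolation=cv2.INTER_CUBIC) for q in(a,b)]))
s=arm.get_state(); print(s["eef_pos"],s["ee_rot"],s["width"])
E
```

```text
[0.51123412 0.04984608 0.10220865] [3.14090574e+00 1.20285155e-03 3.06865660e+00] 0.044882909249450896
```

View pics/s2.png

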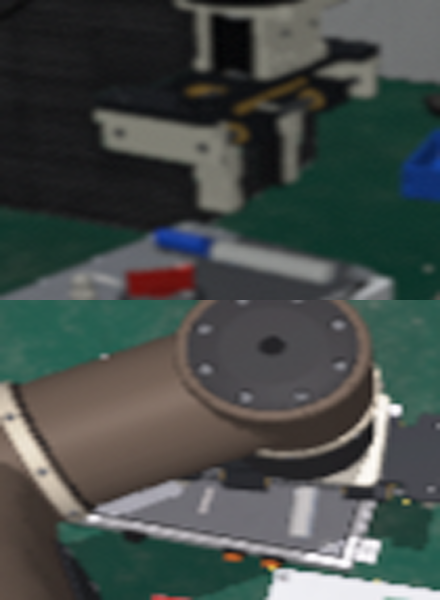

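The upper half shows the cream fingertip at (217,210), clearly above the marker at (270,255). By side-camera depth that tip is near z = 0.127, while the reported tip height is 0.094. I'll check the overhang and the lowest gripper points.

```bash
python3 - <<'E'
from h import *
print("overhang",arm.finger_overhang,[a for a in dir(arm) if a[0]!="_"])
im,d,w=cloud("side"); x,y,z=np.moveaxis(w,-1,0)
m=(abs(x-.511)<.02)&(abs(y-.09)<.015)&(z>.09)&(z<.2)
p=w[m]; print(len(p),np.percentile(p,[0,2,50,98],axis=0).round(3))
for n in("top",):
    im,d,w=cloud(n);x,y,z=np.moveaxis(w,-1,0); m=(abs(x-.5)<.1)&(abs(y-.05)<.12)&(z>.09)&(z<.4); print(np.percentile(z[m],[1,5,10,50,99]).round(3))
E
```

```text
overhang 0.008 ['Unreachable', 'camera_model', 'finger_overhang', 'get_state', 'grab_frame', 'job_done']
164 [[0.5   0.077 0.121]
 [0.501 0.077 0.122]
 [0.505 0.088 0.145]
 [0.523 0.093 0.173]]
[0.196 0.204 0.207 0.23  0.395]
```

Call:
{"method": "move_arm", "body": {
  "rows": "0 0 0 0 0.009 0 0.034; 0 0 0 0 0 0.008 0.034; 0 0 0 0 0 0.008 0.034; 0 0 0 0 0 0 0.034"
}}

```text
t: 3.68
eef_pos: [0.5108, 0.0584, 0.0843]
ee_rot: [-3.141, -0.002, 3.069]
force: [0.8, 0.9, 0.3]
width: 0.0339
gripper_force: 0.0
```

```bash
python3 - <<'E'
from h import *
go(.512,.058,.070,-184.2)
im,d,w=cloud("side"); x,y,z=np.moveaxis(w,-1,0)
m=(abs(x-.511)<.02)&(abs(y-.093)<.015)&(z>.085)&(z<.2)
p=w[m]; print(len(p),np.percentile(p,[0,2,50,98],axis=0).round(3)); print(arm.get_state()["force"])
a=im[125:220,195:300]; cv2.imwrite("pics/s3.png",cv2.resize(a,None,fx=7,fy=6,interpolation=cv2.INTER_CUBIC))
E
```

```text
t 3.67 turn first [-0.06 -0.11  0.02] then shift [-0.0012 -0.0003  0.0143] q [ 0.5   0.22 -0.5  -0.   -0.85 -2.14]
174 [[0.491 0.078 0.103]
 [0.499 0.079 0.104]
 [0.504 0.091 0.129]
 [0.529 0.098 0.197]]
[-6.38245317e-04 -8.01704525e-01 -4.85855250e-01]
```

View pics/s3.png

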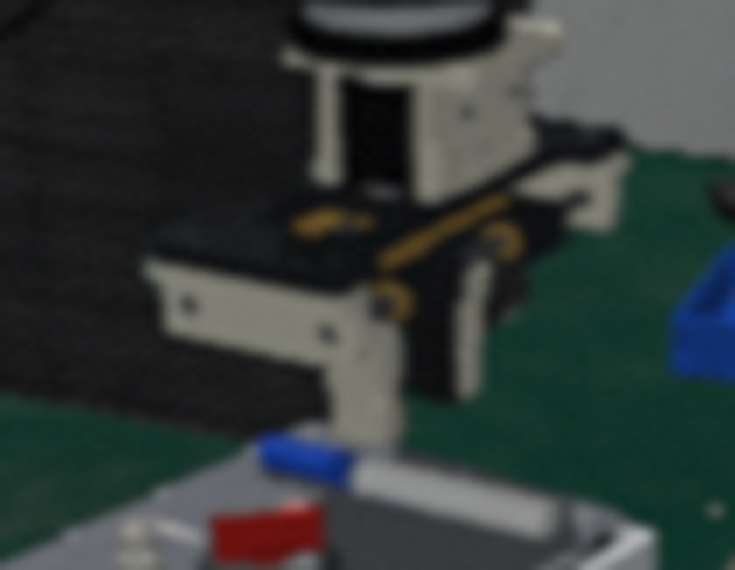

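The gripper is still above the marker: its tip is at (365,450) and the marker is below at (340,460). I'll go down step by step and watch the force.

Call:
{"method": "move_arm", "body": {
  "rows": "0 0 0 0 0 0.007 0.034; 0 0 0 0 0 0.006 0.034; 0 0 0 0 0 0 0.034"
}}

```text
t: 4.1
eef_pos: [0.5111, 0.0585, 0.0718]
ee_rot: [-3.141, -0.001, 3.069]
force: [0.1, 0.6, 0.2]
width: 0.0338
gripper_force: 0.0
```

```bash
python3 - <<'E'
from h import *
go(.512,.058,.070,-184.2)
im,d,w=cloud("side"); x,y,z=np.moveaxis(w,-1,0)
m=(abs(x-.511)<.02)&(abs(y-.093)<.015)&(z>.082)&(z<.2)
p=w[m]; print(len(p),np.percentile(p,[0,2,50,98],axis=0).round(3)); print(arm.get_state()["force"])
q=w[(abs(x-.512)<.04)&(abs(y-.06)<.02)&(z>.066)&(z<.08)]; print("marker pts",len(q),q.mean(0).round(4))
a=im[125:220,195:300]; cv2.imwrite("pics/s4.png",cv2.resize(a,None,fx=7,fy=6,interpolation=cv2.INTER_CUBIC))
E
```

```text
t 4.1 turn first [-0.03 -0.06  0.01] then shift [-0.0009 -0.0004  0.0018] q [ 0.5   0.23 -0.52 -0.   -0.82 -2.14]
228 [[0.491 0.078 0.092]
 [0.492 0.079 0.093]
 [0.507 0.09  0.126]
 [0.53  0.101 0.198]]
[-0.27442286  0.29015477  0.07986581]
marker pts 137 [0.508  0.0649 0.0729]
```

Call:
{"method": "move_arm", "body": {
  "rows": "0 0 0 0 0 0.001 0.005; 0 0 0 0 0 0 0.005; 0 0 0 0 0 0 0.005; 0 0 0 0 0 0 0.005",
  "squeeze": 12
}}

```text
t: 4.65
eef_pos: [0.5116, 0.0588, 0.0715]
ee_rot: [3.141, 0.0, 3.069]
force: [0.9, 0.4, 0.8]
width: 0.0057
gripper_force: 0.0
```

The fingers closed on nothing, so the real tips are above the marker. They stand about 20 mm above the reported TCP rather than 8 mm below it, as the depth reading suggested. I'll open and go lower.

Call:
{"method": "move_arm", "body": {
  "rows": "0 0 0 0 0 0 0.034; 0 0 0 0 0 0 0.034; 0 0 0 0 0 0.008 0.034; 0 0 0 0 0 0.008 0.034; 0 0 0 0 0 0.006 0.034; 0 0 0 0 0 0 0.034"
}}

```text
t: 5.4
eef_pos: [0.5111, 0.0585, 0.0487]
ee_rot: [-3.141, -0.001, 3.069]
force: [-0.4, 0.0, -0.5]
width: 0.0338
gripper_force: 0.0
```

```bash
python3 - <<'E'
from h import *
go(.512,.058,.045,-184.2)
im,d,w=cloud("side"); x,y,z=np.moveaxis(w,-1,0)
m=(abs(x-.511)<.02)&(abs(y-.093)<.012)&(z>.064)&(z<.2)
p=w[m]; print(len(p),np.percentile(p,[0,2,50,98],axis=0).round(3)); print(arm.get_state()["force"])
a=im[125:220,195:300]; cv2.imwrite("pics/s5.png",cv2.resize(a,None,fx=7,fy=6,interpolation=cv2.INTER_CUBIC))
E
```

```text
t 5.4 turn first [-0.04 -0.07  0.02] then shift [-0.001  -0.0005  0.0037] q [ 0.5   0.26 -0.54 -0.   -0.76 -2.14]
190 [[0.491 0.081 0.067]
 [0.492 0.081 0.071]
 [0.506 0.09  0.1  ]
 [0.53  0.1   0.175]]
[ 0.24812647  1.21069192 -0.12791932]
```

View pics/s5.png

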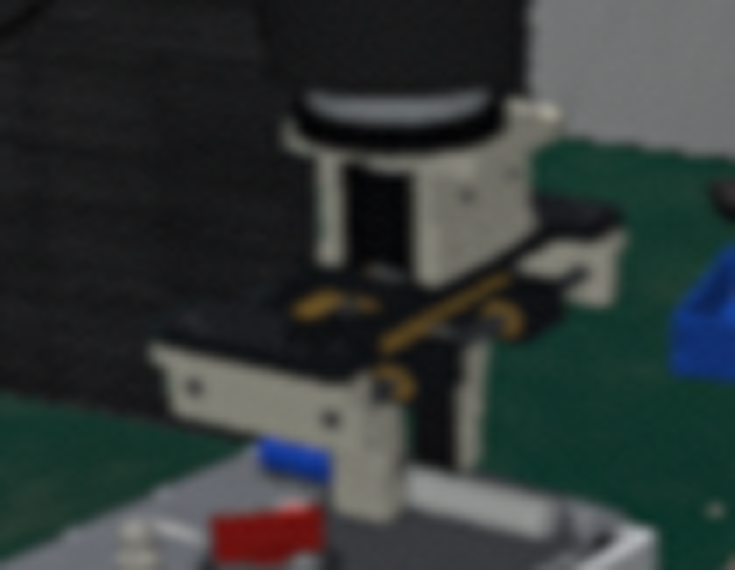

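The near finger, with its bottom at (365,520), now stands in front of the marker, and the far one is behind it. I'll go 6 mm lower and close.

Call:
{"method": "move_arm", "body": {
  "rows": "0 0 0 0 0 0.006 0.034; 0 0 0 0 0 0 0.034; 0 0 0 0 0 0 0.005; 0 0 0 0 0 0 0.005; 0 0 0 0 0 0 0.005; 0 0 0 0 0 0 0.005"
}}

```text
t: 6.2
eef_pos: [0.5116, 0.0588, 0.0435]
ee_rot: [3.142, 0.0, 3.069]
force: [-0.7, -0.2, 1.4]
width: 0.0175
gripper_force: 12.0
```

Call:
{"method": "move_arm", "body": {
  "rows": "0 0 0 0 0 -0.02 0.005; 0 0 0 0 0 -0.04 0.005; 0 0 0 0 0 -0.04 0.005; 0 0 -5.4 0 0 0 0.005; 0 0 -5.3 0 0 0 0.005; 0 0 0 0.018 -0.05 0 0.005; 0 0 0 0.018 -0.055 0 0.005; 0 0 0 0.018 -0.055 0 0.005"
}}

```text
t: 7.2
eef_pos: [0.4756, -0.1076, 0.1436]
ee_rot: [3.142, 0.0, -3.027]
force: [0.8, 0.4, -0.0]
width: 0.0176
gripper_force: 12.0
```

Call:
{"method": "move_arm", "body": {
  "rows": "0 0 0 0.018 -0.056 0 0.005; 0 0 0 0.018 -0.056 0 0.005; 0 0 0 0.017 -0.056 0 0.005; 0 0 0 0 0 0 0.005; 0 0 0 0 0 0 0.005"
}}

```text
t: 7.82
eef_pos: [0.4421, -0.2794, 0.1432]
ee_rot: [3.141, -0.0, -3.029]
force: [-0.0, 0.4, 0.1]
width: 0.0177
gripper_force: 12.0
```

```bash
python3 - <<'E'
from h import *
go(.442,-.279,.0,186.5)
im,d,w=cloud("side"); x,y,z=np.moveaxis(w,-1,0); hsv=cv2.cvtColor(im,cv2.COLOR_BGR2HSV); c=hsv[...,0]
m=(abs(x-.442)<.1)&(abs(y+.28)<.06)&(z>.1)&(z<.19)
b=m&(c>100)&(c<130)&(hsv[...,1]>120); print(b.sum(), w[b].mean(0).round(3) if b.any() else 0)
q=w[m&(hsv[...,1]<60)&(hsv[...,2]>120)]; print(len(q),np.percentile(q,[2,50,98],axis=0).round(3)); print(arm.get_state()["width"],arm.get_state()["gripper_force"])
E
```

```text
t 7.83 turn first [ 0.02 -0.02 -0.06] then shift [1.000e-04 4.000e-04 1.432e-01] q [-0.19  0.16 -0.41 -0.   -0.99 -1.27]
52 [ 0.484 -0.268  0.172]
151 [[ 0.382 -0.284  0.163]
 [ 0.425 -0.272  0.173]
 [ 0.46  -0.252  0.188]]
0.01767967036923787 12.000073492527008
```

Call:
{"method": "move_arm", "body": {
  "rows": "0 0 0 0 0 0.05 0.005; 0 0 0 0 0 0.05 0.005; 0 0 0 0 0 0.03 0.005; 0 0 0 0 0 0.01 0.005; 0 0 0 0 0 0.007 0.005; 0 0 0 0 0 0 0.005; 0 0 0 0 0 0 0.005"
}}

```text
t: 8.75
eef_pos: [0.4433, -0.2794, -0.0025]
ee_rot: [-3.141, 0.002, -3.027]
force: [-0.2, 0.7, -0.2]
width: 0.0174
gripper_force: 12.0
```

```bash
python3 - <<'E'
from h import *
im,d,w=cloud("side"); x,y,z=np.moveaxis(w,-1,0); hsv=cv2.cvtColor(im,cv2.COLOR_BGR2HSV); c=hsv[...,0]
m=(abs(x-.442)<.1)&(abs(y+.28)<.06)&(z>.0)&(z<.04)
q=w[m&(hsv[...,1]<60)&(hsv[...,2]>120)]; print(len(q),np.percentile(q,[2,50,98],axis=0).round(3)); s=arm.get_state(); print(s["eef_pos"],s["force"],s["width"],s["gripper_force"])
E
```

```text
88 [[ 0.381 -0.33   0.005]
 [ 0.42  -0.274  0.03 ]
 [ 0.467 -0.244  0.039]]
[ 0.44320761 -0.27944212 -0.00256813] [-0.04093178 -0.15912159 -0.93163523] 0.01742150224801788 12.000071704387665
```

Call:
{"method": "move_arm", "body": {
  "rows": "0 0 0 0 0 0.006 0.005; 0 0 0 0 0 0 0.005; 0 0 0 0 0 0 0.03; 0 0 0 0 0 0 0.03; 0 0 0 0 0 0 0.03; 0 0 0 0 0 -0.03 0.03; 0 0 0 0 0 -0.06 0.03; 0 0 0 0 0 -0.06 0.03"
}}

```text
t: 9.8
eef_pos: [0.442, -0.2792, 0.142]
ee_rot: [3.141, -0.001, -3.028]
force: [1.5, -0.1, -0.3]
width: 0.0299
gripper_force: 0.0
```

```bash
python3 - <<'E'
from h import *
im,d,w=cloud("side"); x,y,z=np.moveaxis(w,-1,0); hsv=cv2.cvtColor(im,cv2.COLOR_BGR2HSV)
m=(abs(x-.442)<.1)&(abs(y+.28)<.06)&(z>.0)&(z<.05)&(hsv[...,1]<60)&(hsv[...,2]>120)
q=w[m]; print(len(q),np.percentile(q,[2,50,98],axis=0).round(3))
print(arm.get_state()["eef_pos"]); go(.535,.193,.16,-180)
E
```

```text
Traceback (most recent call last):
IndexError: index -1 is out of bounds for axis 0 with size 0
```

Call:
{"method": "move_arm", "body": {
  "rows": "0 0 6.5 0 0 0 0.034; 0 0 0 -0.011 0.059 0 0.034; 0 0 0 -0.012 0.059 0 0.034; 0 0 0 -0.012 0.059 0 0.034; 0 0 0 -0.012 0.059 0 0.034; 0 0 0 -0.012 0.059 0 0.034; 0 0 0 -0.012 0.059 0 0.034; 0 0 0 -0.011 0.059 0 0.034"
}}

```text
t: 10.85
eef_pos: [0.5244, 0.1359, 0.1407]
ee_rot: [3.141, 0.001, -3.141]
force: [0.3, -0.8, -0.0]
width: 0.0338
gripper_force: 0.0
```

Call:
{"method": "move_arm", "body": {
  "rows": "0 0 0 -0.011 0.059 0 0.034; 0 0 0 0 0 0 0.034; 0 0 0 0 0 0 0.034"
}}

```text
t: 11.22
eef_pos: [0.5348, 0.1928, 0.14]
ee_rot: [-3.141, -0.001, -3.14]
force: [-0.5, -0.4, -0.2]
width: 0.0342
gripper_force: 0.0
```

```bash
python3 - <<'E'
from h import *
go(.535,.193,.045,-180)
im,d,w=cloud("side"); x,y,z=np.moveaxis(w,-1,0)
q=w[(abs(x-.535)<.03)&(abs(y-.195)<.03)&(z>.068)&(z<.12)]; print("plug pts",len(q),q.mean(0).round(4),q[:,2].max().round(4))
im,d,w=cloud("top"); x,y,z=np.moveaxis(w,-1,0); hsv=cv2.cvtColor(im,cv2.COLOR_BGR2HSV)
q=w[(abs(x-.442)<.07)&(y<-.235)&(y>-.315)&(z<.05)&(hsv[...,1]<60)&(hsv[...,2]>120)]
print(len(q), np.percentile(q,[2,50,98],axis=0).round(3) if len(q) else "")
E
```

```text
t 11.22 turn first [-0.03 -0.05  0.07] then shift [-0.0002  0.0002  0.095 ] q [ 0.69  0.24 -0.32 -0.   -1.01 -2.26]
plug pts 107 [0.535  0.1985 0.0894] 0.1105
140 [[ 0.381 -0.291  0.001]
 [ 0.421 -0.28   0.02 ]
 [ 0.46  -0.24   0.027]]
```

Call:
{"method": "move_arm", "body": {
  "rows": "0 0 0 0 0 0.03 0.034; 0 0 0 0 0 0.03 0.034; 0 0 0 0 0 0.025 0.034; 0 0 0 0 0 0.008 0.034; 0 0 0 0 0 0 0.034; 0 0 0 0 0 0 0.034"
}}

```text
t: 12.08
eef_pos: [0.536, 0.1929, 0.0486]
ee_rot: [3.141, 0.002, -3.141]
force: [-0.9, -0.1, -0.6]
width: 0.0339
gripper_force: 0.0
```

Call:
{"method": "move_arm", "body": {
  "rows": "0 0 0 0 0 0 0.005; 0 0 0 0 0 0 0.005; 0 0 0 0 0 0 0.005; 0 0 0 0 0 0 0.005"
}}

```text
t: 12.58
eef_pos: [0.5356, 0.193, 0.0479]
ee_rot: [3.141, 0.001, -3.141]
force: [-1.0, 0.1, 3.8]
width: 0.0217
gripper_force: 12.0
```

Call:
{"method": "move_arm", "body": {
  "rows": "0 0 0 0 0 -0.01 0.005; 0 0 0 0 0 -0.04 0.005; 0 0 0 0 0 -0.05 0.005; 0 0 0 0 0 0 0.005"
}}

```text
t: 13.08
eef_pos: [0.5374, 0.194, 0.152]
ee_rot: [3.138, 0.006, -3.141]
force: [0.1, 0.9, -1.1]
width: 0.0214
gripper_force: 12.0
```

```bash
python3 - <<'E'
from h import *
s=arm.get_state(); print(s["eef_pos"],s["width"],s["gripper_force"],s["force"])
im,d,w=cloud("side"); cv2.imwrite("pics/s6.png",cv2.resize(im[120:270,160:300],None,fx=5,fy=4,interpolation=cv2.INTER_CUBIC))
go(.465,.418,.148,-180)
E
```

```text
[0.53743844 0.19402526 0.15200742] 0.021406876029888385 11.999796386808157 [ 0.08758239  0.88268143 -1.11689433]
t 13.12 turn first [0.15 0.17 0.02] then shift [0.071  0.2246 0.0016] q [ 0.69  0.23 -0.31 -0.   -1.02 -2.26]
```

View pics/s6.png

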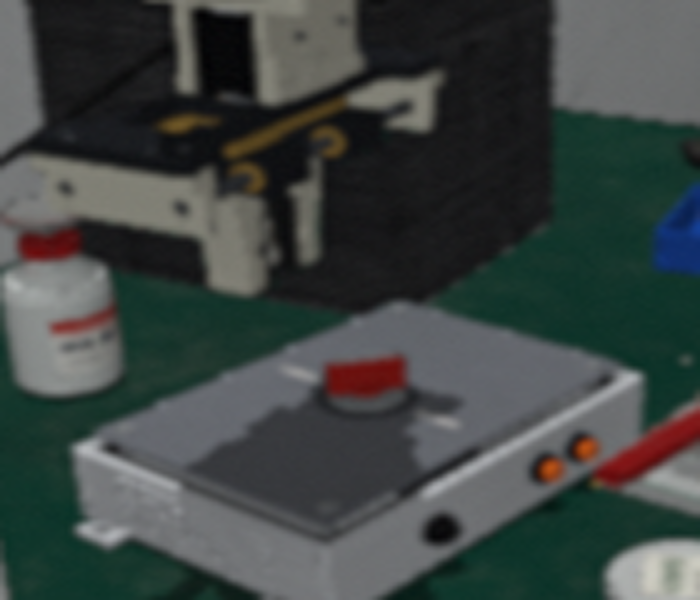

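The panel is clear of the plug, which is held behind the near finger around (275,240); the wing is at (365,375). I'll check how close the instrument box is before going left.

```bash
python3 - <<'E'
from h import *
for n in("top","side"):
    x,y,z=np.moveaxis(np.load(n+"0.npz")["w"],-1,0)
    for zl in(.05,.09,.13,.2):
        m=(z>zl)&(z<.45)&(y>.25)&(y<.56)&(x>.3)&(x<.9); print(n,zl,m.sum(),np.percentile(x[m],[0,1,5]).round(3) if m.any() else "",np.nanmax(z[m]).round(3) if m.any() else "", np.min(y[m]).round(3) if m.any() else "")
E
```

```text
top 0.05 8211 [0.467 0.575 0.587] 0.449 0.25
top 0.09 7842 [0.569 0.577 0.591] 0.449 0.257
top 0.13 7797 [0.569 0.578 0.591] 0.449 0.257
top 0.2 92 [0.896 0.897 0.898] 0.449 0.257
side 0.05 13719 [0.466 0.571 0.577] 0.407 0.25
side 0.09 11707 [0.569 0.573 0.578] 0.407 0.263
side 0.13 10127 [0.569 0.573 0.581] 0.407 0.263
side 0.2 1 [0.9 0.9 0.9] 0.407 0.263
```

Call:
{"method": "move_arm", "body": {
  "rows": "0 0 -7 0 0 0 0.005; 0 0 0 0.011 0.056 0 0.005; 0 0 0 0.011 0.056 0 0.005; 0 0 0 0.011 0.056 0 0.005; 0 0 0 0.011 0.056 0 0.005; 0 0 0 0 0 0.05 0.005; 0 0 0 0 0 0.05 0.005; 0 0 0 0 0 0 0.005"
}}

```text
t: 14.12
eef_pos: [0.4616, 0.4063, 0.0427]
ee_rot: [-3.134, -0.007, -3.02]
force: [-0.2, 0.4, 0.2]
width: 0.0218
gripper_force: 12.0
```

```bash
python3 - <<'E'
from h import *
go(.466,.411,.0,187)
im,d,w=cloud("side"); x,y,z=np.moveaxis(w,-1,0)
m=(abs(x-.466)<.03)&(abs(y-.411)<.03)&(z>.038)&(z<.11); q=w[m]; print(len(q),np.percentile(q,[0,2,50,98],axis=0).round(3))
cv2.imwrite("pics/s7.png",cv2.resize(im[170:384,100:270],None,fx=4,fy=2.8,interpolation=cv2.INTER_CUBIC))
E
```

```text
t 14.12 turn first [-0.43 -0.4  -0.01] then shift [-0.0049  0.0041  0.0427] q [ 1.04  0.42 -0.32 -0.   -0.85 -2.49]
337 [[0.446 0.382 0.058]
 [0.447 0.383 0.061]
 [0.454 0.424 0.078]
 [0.463 0.436 0.105]]
```

View pics/s7.png

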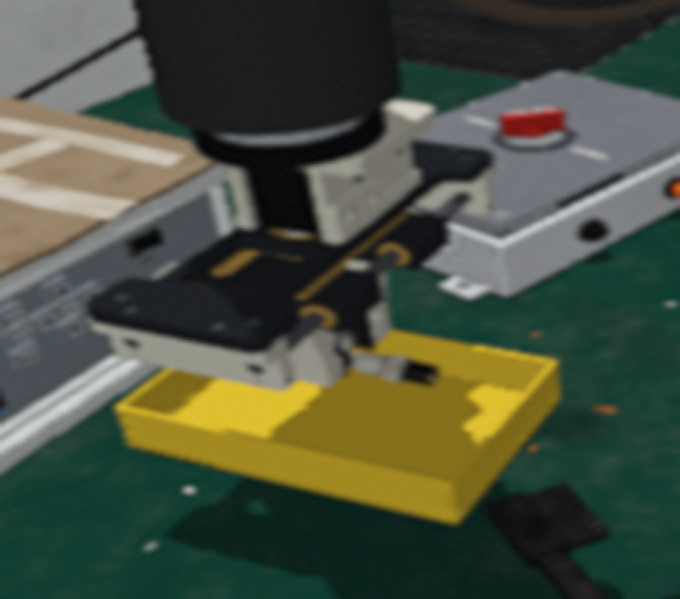

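The near fingertip is at (315,385), over the yellow bin, and the fixed plug lies at (395,365). I'll lower and watch the force.

Call:
{"method": "move_arm", "body": {
  "rows": "0 0 0 -0.004 0.004 0.02 0.005; 0 0 0 0 0 0.012 0.005; 0 0 0 0 0 0.006 0.005; 0 0 0 0 0 0 0.005; 0 0 0 0 0 0 0.005"
}}

```text
t: 14.8
eef_pos: [0.4679, 0.4144, 0.01]
ee_rot: [3.141, 0.001, -3.019]
force: [-0.7, 0.4, -1.3]
width: 0.0216
gripper_force: 12.0
```

Call:
{"method": "move_arm", "body": {
  "rows": "0 0 0 0 0 0.004 0.005; 0 0 0 0 0 0 0.005"
}}

```text
t: 15.05
eef_pos: [0.4676, 0.414, 0.0053]
ee_rot: [-3.142, -0.0, -3.019]
force: [0.2, -0.8, -1.4]
width: 0.0213
gripper_force: 12.0
```

Call:
{"method": "move_arm", "body": {
  "rows": "0 0 0 0 0 0.005 0.005; 0 0 0 0 0 0 0.005; 0 0 0 0 0 0 0.034; 0 0 0 0 0 0 0.034; 0 0 0 0 0 0 0.034; 0 0 0 0 0 -0.02 0.034; 0 0 0 0 0 -0.05 0.034; 0 0 0 0 0 -0.06 0.034"
}}

```text
t: 16.05
eef_pos: [0.4672, 0.4134, 0.1309]
ee_rot: [-3.14, -0.002, -3.019]
force: [0.8, 0.7, 0.0]
width: 0.0341
gripper_force: 0.0
```

```bash
python3 - <<'E'
from h import *
im,d,w=cloud("side"); x,y,z=np.moveaxis(w,-1,0)
hsv=cv2.cvtColor(im,cv2.COLOR_BGR2HSV)
m=(abs(x-.467)<.09)&(abs(y-.404)<.06)&(z>.006)&(z<.08)&~((hsv[...,0]>18)&(hsv[...,0]<36)&(hsv[...,1]>90))
k,l,st,c=cv2.connectedComponentsWithStats(m.astype(np.uint8))
for i in range(1,k):
    if st[i,4]>8: q=w[l==i]; print(st[i].tolist(),q.mean(0).round(3),q.min(0).round(3),q.max(0).round(3))
s=arm.get_state(); print(s["eef_pos"],s["width"],s["q"].round(2))
E
```

```text
[156, 273, 4, 5, 16] [0.553 0.378 0.056] [0.55  0.373 0.051] [0.557 0.38  0.058]
[185, 296, 23, 10, 140] [0.471 0.367 0.017] [0.447 0.355 0.007] [0.497 0.373 0.022]
[177, 302, 9, 22, 143] [0.466 0.419 0.032] [0.461 0.411 0.007] [0.474 0.423 0.055]
[0.47069409 0.41685139 0.14102744] 0.03413720011935907 [ 1.04  0.33 -0.2   0.   -1.03 -2.48]
```

The plug stands upright in the yellow bin at (0.466, 0.415). Next is the fastener.

Call:
{"method": "move_arm", "body": {
  "rows": "0 0 -9.4 0 0 0 0.034; 0 0 -9.3 0 0 0 0.034; 0 0 -9.4 0 0 0 0.034; 0 0 -9.3 0 0 0 0.034; 0 0 0 0.032 -0.05 0 0.034; 0 0 0 0.032 -0.05 0 0.034; 0 0 0 0.033 -0.05 0 0.034; 0 0 0 0.033 -0.05 0 0.034"
}}

```text
t: 17.1
eef_pos: [0.515, 0.1786, 0.1306]
ee_rot: [-3.141, 0.001, -2.366]
force: [0.2, 0.7, 0.4]
width: 0.0341
gripper_force: 0.0
```

Call:
{"method": "move_arm", "body": {
  "rows": "0 0 0 0.032 -0.048 0 0.034; 0 0 0 0 0 0 0.034; 0 0 0 0 0 0 0.034"
}}

```text
t: 17.48
eef_pos: [0.5258, 0.1235, 0.1306]
ee_rot: [-3.142, 0.001, -2.367]
force: [-1.1, -0.4, 0.0]
width: 0.0339
gripper_force: 0.0
```

```bash
python3 - <<'E'
from h import *
go(.528,.1265,.049,224.4)
im,d,w=cloud("side"); x,y,z=np.moveaxis(w,-1,0); hsv=cv2.cvtColor(im,cv2.COLOR_BGR2HSV)
m=((hsv[...,0]<8)|(hsv[...,0]>172))&(hsv[...,1]>140)&(abs(x-.528)<.035)&(abs(y-.127)<.035)&(z>.064)&(z<.1)
q=w[m]; print(len(q),q.mean(0).round(4),np.percentile(q[:,2],[2,98]).round(3)); r=cv2.minAreaRect((q[:,:2]*1000).astype(np.float32)); print(r)
E
```

```text
t 17.48 turn first [-0.    0.03 -0.03] then shift [-0.0037  0.0006  0.0816] q [ 0.59  0.2  -0.4  -0.   -0.97 -1.39]
118 [0.5277 0.1321 0.0775] [0.068 0.087]
((527.2091674804688, 132.6544952392578), (37.685821533203125, 11.454839706420898), 38.45545196533203)
```

Call:
{"method": "move_arm", "body": {
  "rows": "0 0 0 -0.004 0 0.03 0.034; 0 0 0 0 0 0.03 0.034; 0 0 0 0 0 0.015 0.034; 0 0 0 0 0 0.005 0.034; 0 0 0 0 0 0 0.034; 0 0 0 0 0 0 0.034"
}}

```text
t: 18.27
eef_pos: [0.5291, 0.1269, 0.0514]
ee_rot: [-3.141, 0.002, -2.366]
force: [0.6, -0.7, 0.2]
width: 0.0342
gripper_force: 0.0
```

Call:
{"method": "move_arm", "body": {
  "rows": "0 0 0 0 0 0 0.002; 0 0 0 0 0 0 0.002; 0 0 0 0 0 0 0.002; 0 0 0 0 0 0 0.002",
  "squeeze": 25
}}

```text
t: 18.77
eef_pos: [0.529, 0.126, 0.0507]
ee_rot: [-3.141, 0.0, -2.366]
force: [3.0, -3.2, 0.5]
width: 0.0098
gripper_force: 25.0
```

Call:
{"method": "move_arm", "body": {
  "rows": "0 0 9.3 0 0 0 0.002; 0 0 9.3 0 0 0 0.002; 0 0 9.3 0 0 0 0.002; 0 0 9.3 0 0 0 0.002; 0 0 9.3 0 0 0 0.002; 0 0 9.5 0 0 0 0.002; 0 0 0 0 0 0 0.002; 0 0 0 0 0 0 0.002"
}}

```text
t: 19.77
eef_pos: [0.5286, 0.1278, 0.0507]
ee_rot: [3.14, 0.0, 2.94]
force: [-1.8, 5.2, 2.2]
width: 0.0099
gripper_force: 25.0
```

Call:
{"method": "move_arm", "body": {
  "rows": "0 0 0 0 0 0 0.034; 0 0 0 0 0 0 0.034; 0 0 0 0 0 0 0.034; 0 0 0 0 0 -0.05 0.034; 0 0 0 0 -0.05 -0.04 0.034; 0 0 0 0 -0.02 0 0; 0 0 0 0 0 0 0; 0 0 0 0 0 0 0"
}}

```text
t: 20.78
eef_pos: [0.5144, 0.059, 0.1387]
ee_rot: [-3.141, -0.001, 2.939]
force: [0.1, 1.9, 0.4]
width: 0.0099
gripper_force: 0.0
```

```bash
python3 - <<'E'
from h import *
im,d,w=cloud("side"); x,y,z=np.moveaxis(w,-1,0); hsv=cv2.cvtColor(im,cv2.COLOR_BGR2HSV)
m=((hsv[...,0]<8)|(hsv[...,0]>172))&(hsv[...,1]>140)&(abs(x-.528)<.035)&(abs(y-.127)<.035)&(z>.064)&(z<.1)
q=w[m]; print(len(q),q.mean(0).round(4)); print(cv2.minAreaRect((q[:,:2]*1000).astype(np.float32))); 
v=np.linalg.svd(q[:,:2]-q[:,:2].mean(0),full_matrices=False)[2][0]; print(np.degrees(np.arctan2(v[1],v[0])))
s=arm.get_state(); print(s["eef_pos"],s["ee_rot"],s["width"])
P=np.array([.528,.1265]); u=np.array([np.cos(np.radians(-11.5)),np.sin(np.radians(-11.5))]); n=np.array([-u[1],u[0]])
for k in(-55,55): print(k,P+n*k/1000)
t=P-n*.055; go(t[0],t[1],.045,168.5)
E
```

```text
90 [0.5271 0.1328 0.0769]
((528.2930908203125, 133.09133911132812), (10.36536979675293, 37.493614196777344), 87.19522094726562)
171.49293799102233
[0.51443282 0.05925738 0.13859737] [-3.14074320e+00 -1.18939276e-03  2.93959006e+00] 0.005979971814470835
-55 [0.51703476 0.07260414]
55 [0.53896524 0.18039586]
t 20.82 turn first [-0.05 -0.07 -0.07] then shift [0.0001 0.0136 0.0936] q [ 0.49  0.16 -0.43 -0.   -0.98 -2.27]
```

The wing is aligned, at about -11.6° against about -11.5° for the white lines. Next I press on the panel beside it.

Call:
{"method": "move_arm", "body": {
  "rows": "0 0 0 0 0 0.04 0; 0 0 0 0 0 0.04 0; 0 0 0 0 0 0.01 0; 0 0 0 0 0 0.004 0; 0 0 0 0 0 0.003 0; 0 0 0 0 0 0.003 0; 0 0 0 0 0 0 0; 0 0 0 0 0 0 0"
}}

```text
t: 21.82
eef_pos: [0.5156, 0.0596, 0.0407]
ee_rot: [3.14, 0.002, 2.94]
force: [-1.4, 1.3, 5.7]
width: 0.0007
gripper_force: 2.7
```

Call:
{"method": "move_arm", "body": {
  "rows": "0 0 0 0 0 0.003 0; 0 0 0 0 0 0.003 0; 0 0 0 0 0 0 0; 0 0 0 0 0 0 0"
}}

```text
t: 22.32
eef_pos: [0.5157, 0.0595, 0.035]
ee_rot: [3.14, 0.002, 2.94]
force: [-2.4, 1.4, 9.7]
width: 0.0008
gripper_force: 4.4
```

Call:
{"method": "move_arm", "body": {
  "rows": "0 0 0 0 0 0.002 0; 0 0 0 0 0 0.002 0; 0 0 0 0 0 0 0; 0 0 0 0 0 0 0"
}}

```text
t: 22.82
eef_pos: [0.5157, 0.0596, 0.0325]
ee_rot: [3.14, 0.003, 2.941]
force: [-8.1, 1.7, 26.0]
width: 0.0006
gripper_force: 12.9
```

```bash
python3 - <<'E'
from h import *
s=arm.get_state(); print(s["eef_pos"],s["force"])
im,d,w=cloud("side"); x,y,z=np.moveaxis(w,-1,0)
u=np.array([.98,-.199]); X=(x-.528)*u[0]+(y-.1265)*u[1]; Y=-(x-.528)*u[1]+(y-.1265)*u[0]
for lo,hi in((.03,.09),(-.09,-.04)):
    m=(abs(X)<.06)&(Y>lo)&(Y<hi)&(z<.07)&(z>.03); print("panel z",np.median(z[m]).round(4))
m=(abs(abs(Y)-.1165)<.002)&(abs(X)<.07)&(z>.03)&(z<.07); print("rim z",np.median(z[m]).round(4))
hsv=cv2.cvtColor(im,cv2.COLOR_BGR2HSV); m=((hsv[...,0]<8)|(hsv[...,0]>172))&(hsv[...,1]>140)&(abs(X)<.03)&(abs(Y)<.03)&(z>.05); print("wing top",np.percentile(z[m],98).round(4))
E
```

```text
[0.51572865 0.05955956 0.03247141] [-8.06489631  1.68503787 26.00394771]
panel z 0.0509
panel z 0.0499
rim z 0.0512
wing top 0.0759
```

The panel is flush with the rim and held with 26 N, so I'm handing in.

```bash
python3 -c "
from station import arm
print(arm.job_done())"
```

```text
the job is handed in; nothing more can be done
None
```

I handed the job in at about 23 s, with the marker in the blue pen bin, the plug standing in the yellow plug bin and the wing lined up with the white lines; the arm is still holding the panel flush at about 26 N. The hand-in returned no verdict.

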